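Jack up the near edge of a painting's handling tray and hold the pump handle down

ROBOT

A 7-joint arm with a two-finger parallel gripper is mounted at the origin on the work surface. World frame = base frame: x ahead of the robot, y to its left, z up, the work surface at z = 0. Lengths are in m, angles in rad, forces in N, time in s.
With the tool pointing down it reaches from about 0.425 to 0.975 m from the base axis. Payload 16.7 kg.
Tool frame: the origin (TCP) lies at the very end of the fingers, on their centre line; the grasp point (between the pads) lies 19 mm behind it; z points along the fingers, y is the line along which they close (so a half turn about z gives the same grasp; the last joint's range is limited). The gripper opens to 85 mm and grips with 20 to 120 N. Pads are 22 mm wide; open, the fingers measure 114 mm over their backs; the gripper's body (76 mm by 85 mm) begins 54 mm behind the grasp point. The pads swing forward as they close: fully open they stand 13 mm farther back than shut.
Start: joints at [-1.335, 0.426, 0.074, 1.606, -0.034, 1.111, -0.067], TCP at [0.254, 0.625, 0.231] pointing down, gripper open.
Joint ranges: [-2.85, 2.85], [-0.5, 2.14], [-1.23, 1.37], [0.21, 2.46], [-1.02, 4.16], [0.16, 2.05], [-2.73, 2.73]. Speed limits (rad/s): [1.89, 1.89, 2.39, 2.39, 3.01, 3.01, 3.01].

INTERFACE

Orientations are given as [roll, pitch, yaw] about the fixed x, y, z axes, in that order (R = Rz(yaw) Ry(pitch) Rx(roll)).
In Python, from bench import r, status, snapshot gives the robot as it stands (r), with the cameras as plain functions and the readings (status).
- The arm moves only by the tool shift_gripper, called after "Call:" as a command line: name --argument value ..., lists and objects as JSON in quotes. Schema: {"type":"object","properties":{"rows":{"type":"array","items":{"type":"object","properties":{"aperture":{"type":"number"},"x":{"type":"number"},"y":{"type":"number"},"z":{"type":"number"},"rz":{"type":"number"}},"additionalProperties":false,"required":["aperture"]},"minItems":1,"maxItems":5},"squeeze":{"type":"number"},"only":{"type":"string"},"quiet":{"type":"boolean"},"lines":{"type":"string"}},"required":["rows"],"additionalProperties":false}. rows is a list of rows, 1 to 5 of them, each an object with the fields aperture (the opening from 0.0 (shut) to 1.0 (fully open)), x, y, z (the shift in parts of the range, where 1.0 means 25 cm), rz (a turn about the tool's z in normalised numbers (1 is 120 degrees)); a field left out counts as zero (the opening has to be given); each row is the pose to reach, as a shift and turn from the pose commanded when the call began, along the tool's axes at that moment; what a row does not reach only later rows make up. A row lasts 1/12 s, in which the tool goes at most 0.0417 m and 0.125 rad, less where a joint would pass 70% of its speed; a pose out of reach is approached as far as the arm can. The fingers move at their own pace and stop on an object; squeeze is the grip in N (left out, the last holds). Time passes only in rows, so rows that do not move let the fingers close. The tool returns the time, the measured TCP pose, the force, the opening and the grip force at its end. only (a regular expression) keeps the lines of the reply that match it, lines (a string "A,B") keeps lines A to B, and quiet returns only ok. No shift or turn number may pass 1 either way. Input that does not fit is refused with a message, and nothing moves.
- status.state(): the state, without advancing time (a new reading comes with each control period).
- snapshot(name): name is "side" or "top" or "wrist"; returns a dict with "pixels" (420x560x3 uint8, red, green, blue), "K" (3x3 intrinsics, pixels), "rvec" (rotation vector, rad) and "tvec" (3), from world to camera coordinates, as OpenCV has them. Camera axes: x right, y down, z forward; pixel columns grow to the right and rows downward; lengths in m; the calibration is good to about 2 mm. A picture is of the moment at which its call begins. There is no depth.
- r.hand_in(): hands the job in; it is judged then, once.
The state is a dict: "t": time; "joint_positions": joint angles; "qvel": joint speeds; "effort": joint torques, N m; "eef_pos": TCP position; "orientation": TCP orientation; "wrist_force": force on the tool from outside, world axes, zero at the start; "torque": the same for the moment, N m; "opening": opening from 0.0 (shut) to 1.0 (fully open); "finger_force": force on a finger pad.
Only numpy, scipy, OpenCV 4.12 (cv2) and the standard library are available. Lean on these libraries where they do the work, as an engineer would, in place of code of your own. Each camera call takes 0.05 s, during which the arm holds its last target. There are 200 camera calls.

TASK

Set the red toe jack on the table with its round saddle under the yellow mark on the steel lifting lug of the painting's tray, then pump its handle, letting it right up between strokes, so that the tray's near runner lifts clear of the table by more than the 20 mm of the packing strips. Three full strokes do it, and the ratchet sinks back on every upstroke, so end the third with the handle all the way down on its stop and finish while still holding it there: a colleague will slide the strips in. Let only the jack lift the tray: keep the robot off the tray and the painting, do not shove them along, and leave the strips, the vials and the brass weight where they are.

Things in the scene. Friction and masses are not known exactly. Their poses are not given: they have to be found in the camera images.
- jack: Red ratchet toe jack, loose, 0.9 kg, upright on the table, left or right of the middle. Origin: underside, below its post; x points along the toe to the saddle, the handle to -x. Base plate 70 wide, 6 thick, x -110 to +92 mm. Grasp its housing from above across y: 50 long, centred at x = -5, 44 wide, top at z = 94 mm. Steel toe in front, 30 wide, x 25 to 87 mm; its upright (x 25 to 32) is 66 high.
- saddle (a point): Centre of the top face of the saddle, a round black rubber pad 32 mm across on the jack's toe; at x = +70, y = 0 mm in the jack's frame, 34 mm above the table when the jack is right down. It rises straight up.
- jack_lift (a joint): Height (m) of the saddle above right down: 0 at the start, at most 0.039. The ratchet holds it at about 0.009, 0.019 and 0.029 with the handle up; at the bottom of a full stroke it stands about 5 mm above the notch on which it then rests. The handle cannot lower it.
- jack_handle (a joint): Pump handle angle (rad): 0 fully up (29 deg above level; a weak spring returns it), 0.6 fully down on its stop (6 deg below level). A stroke down past 0.5 gains one notch; let it up to below 0.1 before the next. It takes 9 to 15 N down at the grip point when loaded, about 3 N unloaded, and comes back up if let go. The jack stands firm under this.
- handle_grip (a point): Point on the axis of the black rubber grip, a round bar 20 mm thick that covers the handle's last 80 mm; 140 mm from the hinge, 25 mm from the end. It swings about the hinge: 142 mm above the table with the handle up, 61 mm with it down. Pinch it from above across the jack's y, or push it down.
- handle_pivot (a point): The handle's hinge axis (parallel to the jack's y), at x = -45, z = 75 mm in the jack's frame, between red cheeks 30 mm wide from x = -28 to -58 mm.
- tray: Oak-rimmed handling tray holding a painted panel, loose, about 6 kg, 300 (x) by 420 mm (y), rim top at 72 mm. Origin: below the middle of its near edge (the one with the lug), at table height; x points away from the robot to the far edge. Stands on two oak runners along y, 25 wide, 35 high, 400 mm long, centred at x = 32.5 and 267.5 mm; lifted, it tips about the far one.
- lift_mark (a point): Centre of the yellow spot (24 mm) on top of the lifting lug: a level steel plate 6 mm thick, 50 mm wide, standing out 56 mm from the middle of the tray's near edge; mark 28 mm from that edge. Top at 47, underside at 41 mm above the table: 7 mm above the lowered saddle. In the tray's frame: x = -28, y = 0 mm.
- front_runner (a point): Middle of the outer lower edge of the near runner, on the table at the start; its height is the gap to the table. The third stroke held down gives about 23 mm; let up, it sinks to about 19 mm.
- strip_a: Oak packing strip 240 x 30 x 20 mm lying on the table beside the tray; origin under its centre, x along it. Not to be moved.
- strip_b: A second packing strip like it.
- vial_a: Small glass vial, 32 mm across and 62 mm high, white cap; origin under its centre. Not to be moved.
- vial_b: A second vial like it.
- weight: Round brass weight with a knob, 60 mm across and 58 mm high, on the other side of the table from the jack; origin under its centre. Not to be moved.

How it is judged:
On the way, in this order (a step that is already met when the one before it is completed fails the run):
1. the jack stands upright on the table, still right down, with its saddle under the mark (within 10 mm) and the tray not shoved (within 15 mm) (horizontal distance between saddle and lift_mark below 0.01 m and height (world z) of jack below 0.003 m and angle between jack's own z axis and vertical below 0.03 rad and value of joint jack_lift below 0.004 m and linear speed of jack below 0.02 m/s and distance of tray from where it was at the start of the episode below 0.015 m), for 0.2 s.
2. pumped up one notch under the lug, the load on the ratchet with the handle let up again (value of joint jack_lift above 0.0065 m and value of joint jack_handle below 0.12 rad and contact force between jack_lift and tray above 5 N), for 0.1 s.
3. pumped up a second notch, the handle let up again (value of joint jack_lift above 0.0165 m and value of joint jack_handle below 0.12 rad and contact force between jack_lift and tray above 5 N), for 0.1 s.
At the end, for the whole second after the job is handed in: Tray still, near runner over 20.5 mm up, carried by the saddle (within 20 mm of the mark) and not by the robot; jack upright, base flat; gripper on the handle, holding it down (past 0.3 rad). Tray's near edge within 45 mm, strips, vials, weight within 30 mm of their start (height (world z) of front_runner above 0.0205 m and value of joint jack_handle above 0.3 rad and contact force between the fingers and jack_handle above 1.5 N and contact force between jack_lift and tray above 8 N and horizontal distance between saddle and lift_mark below 0.02 m and height (world z) of jack below 0.004 m and angle between jack's own z axis and vertical below 0.05 rad and linear speed of tray below 0.02 m/s and contact force between each of the fingers, the arm and tray below 0.5 N and distance of tray from where it was at the start of the episode below 0.045 m and distance of each of strip_a, strip_b, vial_a, vial_b, weight from where it was at the start of the episode below 0.03 m); the arm keeps its last pose, push and grip.
It fails at once if the robot touches the tray or the painting (contact force between any of the fingers, the arm and tray above 2 N).
It fails at once if the tray is shoved along: its near edge gets more than 45 mm from where it was (the lift itself makes about 25) (distance of tray from where it was at the start of the episode above 0.045 m).
It fails at once if a strip, vial or the weight is moved by more than 30 mm (distance of any of strip_a, strip_b, vial_a, vial_b, weight from where it was at the start of the episode above 0.03 m).
It also fails if it takes over 62 s, if anything falls off the work surface, if the arm or the gripper's body presses on something with over 40 N, if the wrist force passes 120 N, or if a joint passes its speed limit or range.

## Working session

There is one attempt and no reset: what is moved stays moved. The work goes in short steps, Python scripts to look and compute and a tool call to move; the robot and the scene stay as the last step left them, time stands still between calls to the robot, and variables do not carry over. Pictures are saved under pics/ and viewed, at most 14 in all, crops included, and the job is handed in when it is done.

```bash
ls; mkdir -p pics
```

Run:
```python
from bench import r, status, snapshot
import cv2,pickle
d={}
for n in("top","side"):
    s=snapshot(n); d[n]=s; cv2.imwrite(f"pics/{n}0.png",s["pixels"][:,:,::-1]); 
    R=cv2.Rodrigues(s["rvec"])[0]; print(n,(-R.T@s["tvec"]).round(3),R[2].round(2))
pickle.dump(d,open("s0.pkl","wb"))
s=status.state(); print({k:s[k] for k in("t","eef_pos","orientation","wrist_force","opening")})
```

```text
bench.py
pics
top [ 0.399 -0.036  1.286] [ 0.09  0.01 -1.  ]
side [0.409 0.945 0.843] [ 0.06 -0.79 -0.61]
{'t': 0.1, 'eef_pos': array([0.25387974, 0.62500625, 0.23067549]), 'orientation': array([-3.14036886e+00,  7.28491572e-05,  2.75573978e+00]), 'wrist_force': array([ 0.38153374, -0.00299171,  0.03059337]), 'opening': 1.003807827866725}
```

View pics/top0.png

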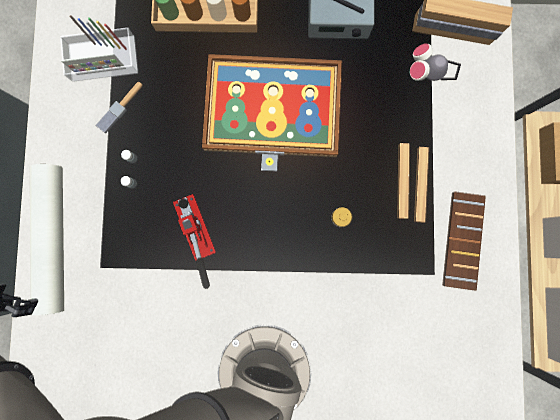

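View pics/side0.png

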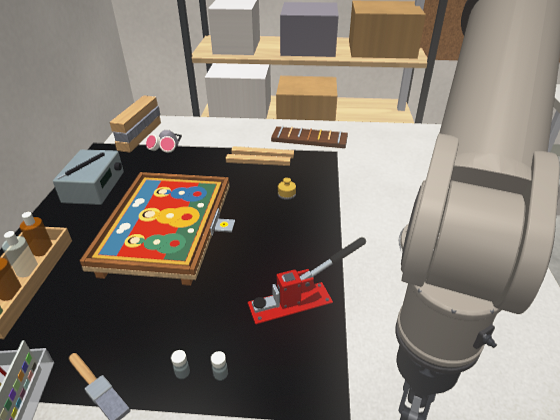

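The top view shows the jack at (190,230) with its saddle at (184,203) and grip end at (206,285). The lug mark is at (269,161), the vials at (127,156) and (127,181), and the weight at (342,216). The side view agrees.

Create h.py:
```python
import cv2,numpy as np
def ray(s,uv):
    R=cv2.Rodrigues(np.array(s["rvec"],float))[0]; t=np.array(s["tvec"],float).ravel()
    return -R.T@t, R.T@np.linalg.inv(s["K"])@np.array([uv[0],uv[1],1.])
def plane(s,uv,z):
    c,d=ray(s,uv); return (c+d*(z-c[2])/d[2])
def proj(s,P):
    return cv2.projectPoints(np.atleast_2d(P).astype(float),np.array(s["rvec"],float),np.array(s["tvec"],float),s["K"],None)[0][:,0]
def tri(s1,u1,s2,u2):
    c1,d1=ray(s1,u1);c2,d2=ray(s2,u2)
    k=np.linalg.lstsq(np.stack([d1,-d2],1),c2-c1,rcond=None)[0]
    return (c1+k[0]*d1+c2+k[1]*d2)/2,np.linalg.norm(c1+k[0]*d1-c2-k[1]*d2)
def mask(s,lo,hi,roi):
    m=cv2.inRange(cv2.cvtColor(s["pixels"],cv2.COLOR_RGB2HSV),lo,hi); z=np.zeros_like(m); x0,y0,x1,y1=roi; z[y0:y1,x0:x1]=m[y0:y1,x0:x1]; return z
def cen(m): 
    v,u=np.nonzero(m); return np.array([u.mean(),v.mean()]),len(u)
```

Run:
```python
import pickle,cv2,numpy as np
from h import *
d=pickle.load(open("s0.pkl","rb"))
T,S=d["top"],d["side"]
y=cen(mask(T,(22,120,120),(35,255,255),(262,154,278,168)));print("mark",y,plane(T,y[0],.047))
y2=cen(mask(S,(22,120,120),(35,255,255),(216,218,236,232)));print("side",y2,plane(S,y2[0],.047),tri(T,y[0],S,y2[0]))
m=mask(T,(0,150,60),(8,255,255),(165,185,225,270))
pts=cv2.findNonZero(m);b=cv2.boxPoints(cv2.minAreaRect(pts));print([plane(T,p,.006).round(4)[:2] for p in b],b)
c=[ (T["pixels"],(165,185,225,295),"t"),(S["pixels"],(235,230,375,330),"s")]
o=[cv2.resize(i[r[1]:r[3],r[0]:r[2]],None,fx=f,fy=f,interpolation=cv2.INTER_CUBIC) for (i,r,_),f in zip(c,(5,3.2))]
H=max(x.shape[0] for x in o);o=[cv2.copyMakeBorder(x,0,H-x.shape[0],0,0,cv2.BORDER_CONSTANT) for x in o]
w=np.hstack(o);print(w.shape);cv2.imwrite("pics/c1.png",w[:,:,::-1])
for n,p,z in(("va",(127,154),.062),("vb",(126,180),.062),("w",(342,216),.05),("strip",(404,217),.02),("striptop",(404,144),.02),("trayFL",(203,150),.072),("trayFR",(338,155),.072)):print(n,plane(T,p,z).round(3))
```

```text
mark (array([269.07692308, 161.20512821]), 39) [ 0.65200673 -0.00103522  0.047     ]
side (array([223.60606061, 224.03030303]), 33) [ 0.65349242 -0.00097017  0.047     ] (array([ 0.65276617, -0.00096833,  0.0469055 ]), np.float64(0.0014554108198594862))
[array([0.5218, 0.3138]), array([0.5509, 0.2437]), array([0.3643, 0.1638]), array([0.3358, 0.2331])] [[170.43169 201.86517]
 [192.56654 193.29684]
 [215.37196 252.21088]
 [193.2371  260.7792 ]]
(550, 748, 3)
va [0.663 0.44  0.062]
vb [0.581 0.439 0.062]
w [ 0.485 -0.23   0.05 ]
strip [ 0.488 -0.43   0.02 ]
striptop [ 0.722 -0.431  0.02 ]
trayFL [0.678 0.202 0.072]
trayFR [ 0.67  -0.213  0.072]
```

View pics/c1.png

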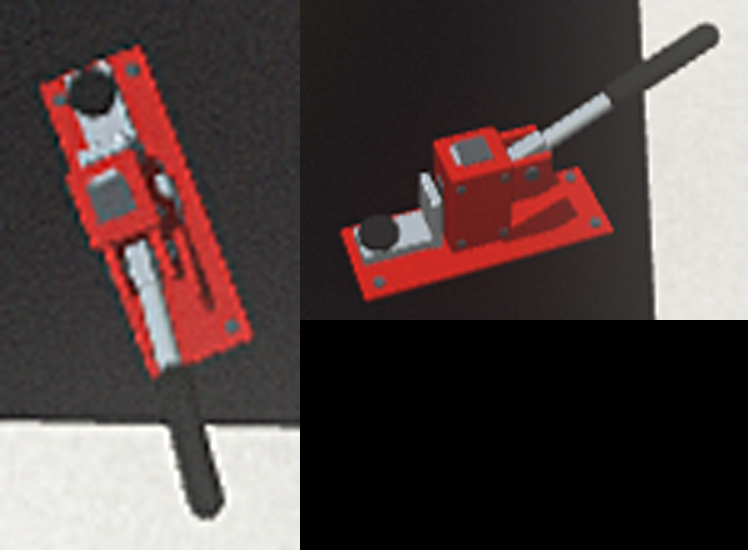

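The crops show the saddle at about (183.4,203.2) in top and (259.7,302.8) in side, with the grip end at (206,284) in top. The jack is upright.

Add to h.py:
```python
def tool(st):
    y=st["orientation"][2]; return np.array(st["eef_pos"]),y
def delta(p,yaw,P):  # world shift -> tool axes (tool pointing down)
    d=np.array(P)-p; return np.array([d[0]*np.cos(yaw)+d[1]*np.sin(yaw), d[0]*np.sin(yaw)-d[1]*np.cos(yaw), -d[2]]).round(4)
```

Run:
```python
import pickle
from h import *
from bench import r, status, snapshot
d=pickle.load(open("s0.pkl","rb"));T,S=d["top"],d["side"]
print("sad",tri(T,(183.4,203.2),S,(259.7,302.8)),plane(T,(183.4,203.2),.034),plane(S,(259.7,302.8),.034))
# grey square on housing top z=94, jack x~-5
print("house", plane(T,(165+111/5,185+195/5),.094), plane(S,(235+173/3.2,230+151/3.2),.094))
m=mask(T,(0,0,0),(180,255,75),(195,270,215,295)); v,u=np.nonzero(m);print(v.max(), u[v>=v.max()-4].mean())
print("grip end",plane(T,(206,283),.155))
ya=np.arctan2(.0799,.1866);p,y=tool(status.state())
sad=plane(T,(183.4,203.2),.034)
R=np.array([np.cos(ya),np.sin(ya)]);g=sad[:2]-R*.075
print("yaw",ya,"grasp",g,"turn about tool z",-((np.pi+ya)-y),"delta to z.2",delta(p,y,[*g,.2]))
```

```text
sad (array([0.51667121, 0.26640561, 0.02908667]), np.float64(0.0010207192074200063)) [0.51570197 0.26519262 0.034     ] [0.51653289 0.27048035 0.034     ]
house [0.44823618 0.236855   0.094     ] [0.44833564 0.2385823  0.094     ]
287 205.7037037037037
grip end [0.28261403 0.16376821 0.155     ]
yaw 0.4045683501103213 grasp [0.44675654 0.23567097] turn about tool z -0.7904212194251867 delta to z.2 [-0.3252 -0.2881  0.0307]
```

Units first: shifts go in shares of 25 cm and turns go in shares of 120 degrees. So -0.16 m / 0.25 = -0.64, -0.14 m / 0.25 = -0.56.

Call:
shift_gripper --rows '[{"aperture": 1,"x": -0.64,"y": -0.56},{"aperture": 1,"x": -0.64,"y": -0.56},{"aperture": 1,"x": -0.64,"y": -0.56},{"aperture": 1,"x": -0.64,"y": -0.56},{"aperture": 1,"x": -0.64,"y": -0.56}]'

```text
t: 0.52
eef_pos: [0.348, 0.4372, 0.231]
orientation: [-3.141, -0.0, 2.756]
wrist_force: [2.0, 0.5, -0.7]
opening: 0.995
finger_force: 0.0
```

Call:
shift_gripper --rows '[{"aperture": 1,"x": -0.64,"y": -0.58,"z": 0.12,"rz": -0.0573},{"aperture": 1,"x": -0.64,"y": -0.58,"z": 0.12,"rz": -0.1146},{"aperture": 1,"x": -0.64,"y": -0.58,"z": 0.12,"rz": -0.1719},{"aperture": 1,"x": -0.64,"y": -0.58,"z": 0.12,"rz": -0.2292},{"aperture": 1,"x": -0.64,"y": -0.58,"z": 0.12,"rz": -0.2865}]'

```text
t: 0.93
eef_pos: [0.4286, 0.2708, 0.2054]
orientation: [-3.142, -0.0, -2.967]
wrist_force: [1.3, 0.4, 0.7]
opening: 1.006
finger_force: 0.0
```

Run:
```python
from h import *
from bench import r, status, snapshot
s=status.state();p,y=tool(s);print(p,s["orientation"],s["joint_positions"].round(2),delta(p,y,[.448,.2365,.2]),np.pi+.408-y%(2*np.pi))
```

```text
[0.42857225 0.27084366 0.20536181] [-3.14154374e+00 -1.38262135e-04 -2.96742520e+00] [-0.83  0.18  0.16  2.01 -0.04  0.95  1.09] [-0.0132 -0.0372  0.0054] 0.23383255090393051
```

To row units: -0.01 m / 0.25 = -0.04, -0.194 rad / 2.0944 = -0.0926.

Call:
shift_gripper --rows '[{"aperture": 1,"x": -0.04,"y": -0.04,"z": 0.04,"rz": -0.0477},{"aperture": 1,"x": -0.04,"y": -0.04,"z": 0.04,"rz": -0.0926},{"aperture": 1,"x": -0.04,"y": -0.04,"z": 0.04,"rz": -0.0926},{"aperture": 1,"x": -0.04,"y": -0.04,"z": 0.04,"rz": -0.0926}]'

```text
t: 1.27
eef_pos: [0.4396, 0.2646, 0.1955]
orientation: [3.142, -0.0, -2.782]
wrist_force: [-0.1, 0.7, 0.2]
opening: 0.999
finger_force: 0.0
```

Run:
```python
from h import *
from bench import r, status, snapshot
s=status.state();p,y=tool(s);print(p,s["orientation"],delta(p,y,[.448,.2365,.1]),np.pi+.408-y%(2*np.pi))
s=snapshot("wrist");cv2.imwrite("pics/w1.png",s["pixels"][:,:,::-1])
```

```text
[0.4396113  0.26461948 0.19550911] [ 3.14158970e+00 -4.71638713e-04 -2.78185549e+00] [ 0.002  -0.0293  0.0955] 0.04826283668886555
```

View pics/w1.png

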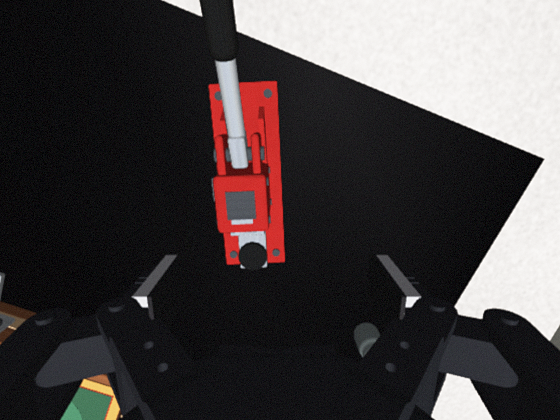

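The wrist view shows the jack housing at (240,203) with the handle pointing up in the picture. The tool is aligned to about 0.05 rad and still needs about 29 mm along -y.

To row units: 0.06 m / 0.25 = 0.24, 0.04 m / 0.25 = 0.16, -0.048 rad / 2.0944 = -0.0229.

Call:
shift_gripper --rows '[{"aperture": 1,"x": 0.004,"y": -0.116,"z": 0.08,"rz": -0.0229},{"aperture": 1,"x": 0.004,"y": -0.116,"z": 0.16,"rz": -0.0229},{"aperture": 1,"x": 0.004,"y": -0.116,"z": 0.24,"rz": -0.0229},{"aperture": 1,"x": 0.004,"y": -0.116,"z": 0.24,"rz": -0.0229},{"aperture": 1,"x": 0.004,"y": -0.116,"z": 0.24,"rz": -0.0229}]'

```text
t: 1.73
eef_pos: [0.4485, 0.2375, 0.1355]
orientation: [-3.141, -0.002, -2.732]
wrist_force: [1.2, 1.2, 1.0]
opening: 1.0
finger_force: 0.0
```

Run:
```python
from h import *
from bench import r, status, snapshot
s=status.state();p,y=tool(s);print(p,delta(p,y,[.448,.2365,.053]),np.pi+.408-y%(2*np.pi))
s=snapshot("wrist")
m=mask(s,(0,0,60),(180,60,140),(150,60,400,330))
# where jack's housing-top corners and grip should project
R=np.array([[np.cos(.408),-np.sin(.408)],[np.sin(.408),np.cos(.408)]])
o=np.array([.448,.2365])+R@[.005,0]
I=s["pixels"].copy()
for q in [(-30,22,94),(20,22,94),(20,-22,94),(-30,-22,94),(-110,35,6),(92,35,6),(92,-35,6),(-110,-35,6)]:
    P=[*(o+R@(np.array(q[:2])/1e3)),q[2]/1e3];u=proj(s,P)[0];cv2.circle(I,tuple(int(round(a)) for a in u),3,(0,255,0),-1)
cv2.imwrite("pics/w2.png",I[:,:,::-1])
```

```text
[0.4484642  0.23751606 0.13546311] [ 0.0008 -0.0007  0.0825] -0.0020657167802755616
```

View pics/w2.png

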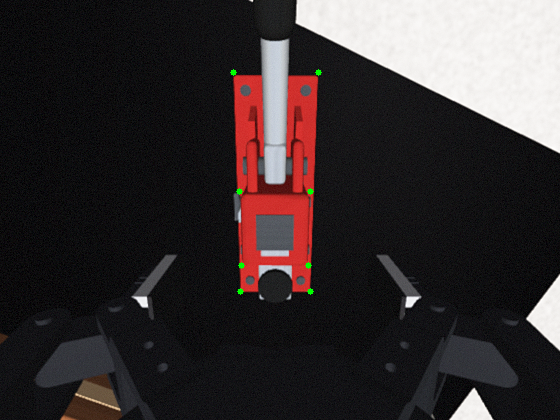

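The predicted base and housing corners, e.g. (234,73), (318,73), (240,291) and (310,291), land on the jack within about 3 px. I'll descend and grip.

To row units: 0.083 m / 0.25 = 0.332, 0.04 m / 0.25 = 0.16.

Call:
shift_gripper --rows '[{"aperture": 1,"z": 0.16},{"aperture": 1,"z": 0.332},{"aperture": 1,"z": 0.332},{"aperture": 1,"z": 0.332}]' --squeeze 60

```text
t: 2.12
eef_pos: [0.4484, 0.237, 0.0526]
orientation: [-3.141, -0.003, -2.731]
wrist_force: [0.1, 0.3, 1.4]
opening: 1.006
finger_force: 0.0
```

Call:
shift_gripper --rows '[{"aperture": 0.3},{"aperture": 0.3},{"aperture": 0.3},{"aperture": 0.3},{"aperture": 0.3}]' --squeeze 60

```text
t: 2.53
eef_pos: [0.4501, 0.2377, 0.0546]
orientation: [3.141, 0.003, -2.732]
wrist_force: [-3.3, -2.7, 17.2]
opening: 0.507
finger_force: 58.8
```

Call:
shift_gripper --rows '[{"aperture": 0.2},{"aperture": 0.2},{"aperture": 0.2},{"aperture": 0.2},{"aperture": 0.2}]' --squeeze 60

```text
t: 2.95
eef_pos: [0.4502, 0.2377, 0.0546]
orientation: [3.141, 0.003, -2.732]
wrist_force: [-2.7, -2.9, 19.1]
opening: 0.506
finger_force: 58.9
```

Call:
shift_gripper --rows '[{"aperture": 0.2,"z": -0.04},{"aperture": 0.2,"z": -0.08},{"aperture": 0.2,"z": -0.12},{"aperture": 0.2,"z": -0.12}]' --squeeze 60

```text
t: 3.28
eef_pos: [0.45, 0.2376, 0.085]
orientation: [3.141, 0.003, -2.731]
wrist_force: [0.4, 0.0, -9.9]
opening: 0.503
finger_force: 64.8
```

Run:
```python
from h import *
from bench import r, status, snapshot
p,y=tool(status.state());print(delta(p,y,[.534,.0675,p[2]]))
```

```text
[-0.0091 -0.1895 -0.    ]
```

Call:
shift_gripper --rows '[{"aperture": 0.2,"rz": 0.0573},{"aperture": 0.2,"rz": 0.1146},{"aperture": 0.2,"rz": 0.1719},{"aperture": 0.2,"rz": 0.2292},{"aperture": 0.2,"rz": 0.2865}]'

```text
t: 3.7
eef_pos: [0.4489, 0.2371, 0.0827]
orientation: [-3.142, -0.0, 2.947]
wrist_force: [-0.1, -0.6, -10.2]
opening: 0.504
finger_force: 64.5
```

Call:
shift_gripper --rows '[{"aperture": 0.2,"rz": 0.0573},{"aperture": 0.2,"rz": 0.1146},{"aperture": 0.2,"rz": 0.1585},{"aperture": 0.2,"rz": 0.1585},{"aperture": 0.2,"rz": 0.1585}]'

```text
t: 4.12
eef_pos: [0.4489, 0.2373, 0.0826]
orientation: [-3.141, 0.0, 2.624]
wrist_force: [-0.1, -0.2, -9.5]
opening: 0.511
finger_force: 64.7
```

Run:
```python
from h import *
from bench import r, status, snapshot
s=status.state();p,y=tool(s);print(p,s["orientation"],delta(p,y,[.534,.0675,p[2]]),s["joint_positions"].round(2))
```

```text
[0.44887936 0.23727205 0.08262668] [-3.14129371e+00  1.56164450e-05  2.62412962e+00] [-0.158  -0.1054 -0.    ] [-0.91  0.37  0.36  2.12 -0.2   0.68  0.64]
```

To row units: -0.158 m / 0.25 = -0.632, -0.105 m / 0.25 = -0.42.

Call:
shift_gripper --rows '[{"aperture": 0.2,"x": -0.12,"y": -0.08},{"aperture": 0.2,"x": -0.252,"y": -0.168},{"aperture": 0.2,"x": -0.38,"y": -0.252},{"aperture": 0.2,"x": -0.508,"y": -0.34},{"aperture": 0.2,"x": -0.632,"y": -0.42}]'

```text
t: 4.53
eef_pos: [0.5343, 0.0654, 0.0827]
orientation: [3.142, -0.0, 2.624]
wrist_force: [1.4, 0.0, -9.1]
opening: 0.51
finger_force: 65.3
```

Call:
shift_gripper --rows '[{"aperture": 0.2,"z": 0.048,"rz": 0.0029},{"aperture": 0.2,"z": 0.096,"rz": 0.0029},{"aperture": 0.2,"z": 0.096,"rz": 0.0029},{"aperture": 0.2,"z": 0.096,"rz": 0.0029}]'

```text
t: 4.87
eef_pos: [0.5328, 0.0682, 0.0579]
orientation: [-3.14, -0.002, 2.617]
wrist_force: [1.1, -0.1, -8.8]
opening: 0.507
finger_force: 65.6
```

Run:
```python
from h import *
from bench import r, status, snapshot
import pickle
s=status.state();p,y=tool(s);print(p,s["orientation"],s["wrist_force"])
d={n:snapshot(n) for n in("top","side")};pickle.dump(d,open("s1.pkl","wb"))
T,S=d["top"],d["side"]
for n,roi in(("top",(262,154,278,168)),("side",(216,218,236,232))):
    y=cen(mask(d[n],(22,120,120),(35,255,255),roi));print(y,plane(d[n],y[0],.047))
a=T["pixels"][140:240,215:315];b=S["pixels"][190:290,190:290]
w=np.hstack([cv2.resize(x,None,fx=4,fy=4,interpolation=cv2.INTER_CUBIC) for x in(a,b)]);cv2.imwrite("pics/c2.png",w[:,:,::-1])
```

```text
[0.53282381 0.06819398 0.05786359] [-3.14030519e+00 -1.82928399e-03  2.61730078e+00] [ 1.13412665 -0.08206718 -8.80558806]
(array([269.07692308, 161.20512821]), 39) [ 0.65200673 -0.00103522  0.047     ]
(array([223.60606061, 224.03030303]), 33) [ 0.65349242 -0.00097017  0.047     ]
```

View pics/c2.png

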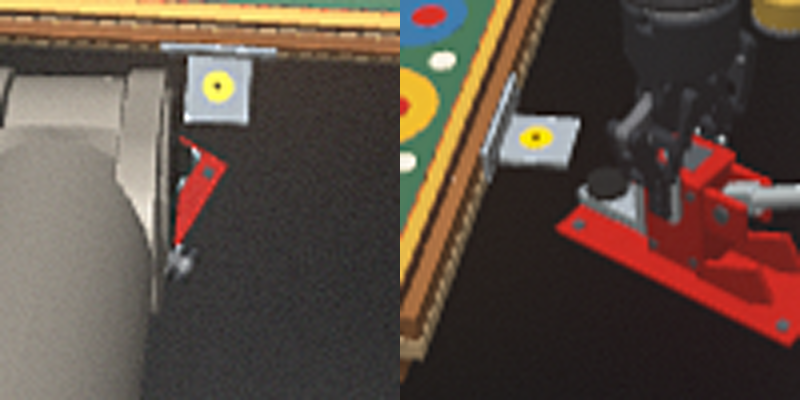

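The side crop shows the saddle at about (241.3,235.8) and the base level behind the lug. The mark at (223.6,224) hasn't moved.

Run:
```python
import pickle
from h import *
d=pickle.load(open("s1.pkl","rb"));S=d["side"];T=d["top"]
sd=plane(S,(241.3,235.8),.037);mk=np.array([.6535,-.001]);u=np.array([np.cos(-.5243),np.sin(-.5243)]);n=np.array([-u[1],u[0]])
p=np.array([.5328,.0682]);print("side saddle",sd,"pred by tcp",p+.075*u,"pred old",p+.0735*u)
for q in(sd[:2],p+.074*u): print("to go along/across",(mk-q)@u,(mk-q)@n)
# base corners
print("base corner FL meas",plane(S,(229.3,247.3),.009)[:2],"from sad pred",p+.096*u+.035*n)
print("FR top view",plane(T,(215+227/4,140+163/4),.009)[:2],p+.096*u-.035*n)
m=mask(S,(0,0,0),(180,255,60),(234,228,250,243));m2=(S["pixels"].max(2)<70).astype(np.uint8)
```

```text
side saddle [0.59673591 0.03534942 0.037     ] pred by tcp [0.59772559 0.03065446] pred old [0.59642708 0.03140537]
to go along/across 0.06733601223483303 -0.003050258496606691
to go along/across 0.06512893678582243 0.0005186027830809894
base corner FL meas [0.62987752 0.05546216] from sad pred [0.63342601 0.05044032]
FR top view [ 0.59627321 -0.00999782] [ 0.59838351 -0.0101569 ]
```

To row units: -0.064 m / 0.25 = -0.256, 0.001 m / 0.25 = 0.004.

Call:
shift_gripper --rows '[{"aperture": 0.2,"x": -0.048,"z": 0.004},{"aperture": 0.2,"x": -0.104,"z": 0.004},{"aperture": 0.2,"x": -0.16,"z": 0.004},{"aperture": 0.2,"x": -0.216,"z": 0.004},{"aperture": 0.2,"x": -0.256,"z": 0.004}]'

```text
t: 5.38
eef_pos: [0.5907, 0.0351, 0.0582]
orientation: [3.141, 0.001, 2.616]
wrist_force: [0.1, -0.6, -9.6]
opening: 0.508
finger_force: 65.7
```

Call:
shift_gripper --rows '[{"aperture": 0.2},{"aperture": 0.2}]'

```text
t: 5.55
eef_pos: [0.5891, 0.0354, 0.0576]
orientation: [-3.141, -0.0, 2.615]
wrist_force: [-0.5, 0.8, -9.9]
opening: 0.504
finger_force: 65.8
```

Run:
```python
from h import *
from bench import r, status, snapshot
import pickle
s=status.state();p,y=tool(s);print(p,s["orientation"],s["wrist_force"])
u=-np.array([np.cos(y),np.sin(y)]);print("saddle pred",p[:2]+.0745*u)
d={n:snapshot(n) for n in("top","side","wrist")};pickle.dump(d,open("s2.pkl","wb"))
for n,roi in(("top",(262,150,278,168)),("side",(212,214,236,232))):
    y=cen(mask(d[n],(22,120,120),(35,255,255),roi));print(y,plane(d[n],y[0],.047))
a=d["wrist"]["pixels"][120:420,130:430];b=d["side"]["pixels"][190:290,190:290]
w=np.hstack([cv2.resize(a,(400,400)),cv2.resize(b,(400,400),interpolation=cv2.INTER_CUBIC)]);cv2.imwrite("pics/c3.png",w[:,:,::-1])
```

```text
[0.58910161 0.03542546 0.05762471] [-3.14148309e+00 -1.32733486e-04  2.61471210e+00] [-0.51063159  0.83189814 -9.86110116]
saddle pred [ 0.65349791 -0.00203608]
(array([nan, nan]), 0) [nan nan nan]
(array([223.25      , 224.03571429]), 28) [ 0.65451978 -0.00087082  0.047     ]h.py:16: RuntimeWarning: Mean of empty slice.
  v,u=np.nonzero(m); return np.array([u.mean(),v.mean()]),len(u)
  ret = ret.dtype.type(ret / rcount)
```

View pics/c3.png

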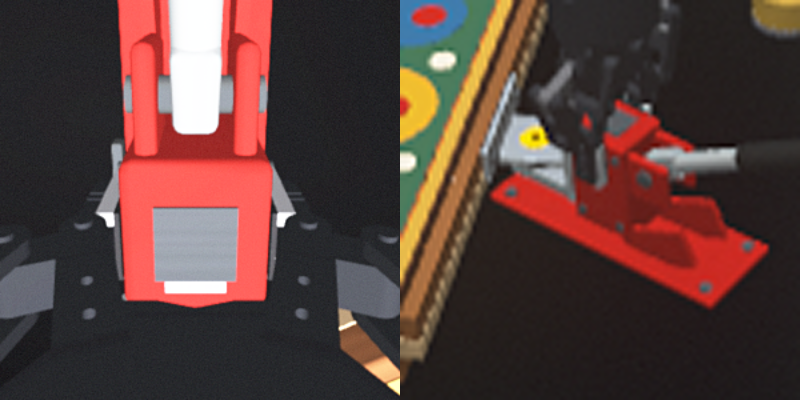

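The side crop shows the base under the lug, with corners at about (213,238), (268,266) and (282,252). The mark is unmoved at (223,224), and the wrist view shows the housing square in the grip. Lowering and releasing.

To row units: 0.0035 m / 0.25 = 0.014, 0.002 m / 0.25 = 0.008.

Call:
shift_gripper --rows '[{"aperture": 0.2,"z": 0.008},{"aperture": 0.2,"z": 0.014},{"aperture": 0.2,"z": 0.014}]'

```text
t: 5.95
eef_pos: [0.5889, 0.0357, 0.0548]
orientation: [3.141, -0.0, 2.615]
wrist_force: [-6.9, 0.6, 8.4]
opening: 0.509
finger_force: 67.8
```

Call:
shift_gripper --rows '[{"aperture": 1},{"aperture": 1},{"aperture": 1},{"aperture": 1},{"aperture": 1}]'

```text
t: 6.37
eef_pos: [0.5893, 0.0352, 0.0542]
orientation: [3.142, 0.0, 2.615]
wrist_force: [0.1, 0.3, 0.4]
opening: 0.998
finger_force: 0.0
```

Call:
shift_gripper --rows '[{"aperture": 1,"z": -0.16},{"aperture": 1,"z": -0.32},{"aperture": 1,"z": -0.48},{"aperture": 1,"z": -0.48},{"aperture": 1,"z": -0.48}]'

```text
t: 6.78
eef_pos: [0.5905, 0.0354, 0.1766]
orientation: [3.138, 0.003, 2.615]
wrist_force: [-0.2, 1.0, -1.4]
opening: 0.999
finger_force: 0.0
```

Run:
```python
from h import *
from bench import r, status, snapshot
import pickle
s=status.state();p,y=tool(s);print(p,s["orientation"])
d={n:snapshot(n) for n in("top","side","wrist")};pickle.dump(d,open("s3.pkl","wb"))
W=d["wrist"];I=W["pixels"].copy();ps=-.5265
for o0,c in((np.array([.589,.0355]),(0,255,0)),):
  R=np.array([[np.cos(ps),-np.sin(ps)],[np.sin(ps),np.cos(ps)]]);o=o0+R@[.0035,0]
  for q in [(-30,22,94),(20,22,94),(20,-22,94),(-30,-22,94),(-110,35,6),(92,35,6),(92,-35,6),(-110,-35,6)]:
    u=proj(W,[*(o+R@(np.array(q[:2])/1e3)),q[2]/1e3])[0];print(q,u.round(1));cv2.circle(I,tuple(int(round(a)) for a in u),2,c,-1)
  u=proj(W,[.6527,-.001,.047])[0];cv2.circle(I,tuple(int(round(a)) for a in u),3,(255,0,255),-1)
  print("origin",o,"saddle",o+R@[.07,0],"grip up",o+R@[-.1674,0])
w=np.hstack([I[:,130:430],cv2.resize(d["side"]["pixels"][180:285,185:300],(460,420),interpolation=cv2.INTER_CUBIC)])
cv2.imwrite("pics/c4.png",w[:,:,::-1])
```

```text
[0.59051509 0.03543478 0.17656808] [3.13826461e+00 3.04598282e-03 2.61452020e+00]
(-30, 22, 94) [305.5 179.2]
(20, 22, 94) [303.9 242.4]
(20, -22, 94) [247.6 242.4]
(-30, -22, 94) [245.8 179.3]
(-110, 35, 6) [312.9  78. ]
(92, 35, 6) [307.2 271.9]
(92, -35, 6) [244.8 271.9]
(-110, -35, 6) [238.6  78.1]
origin [0.592026   0.03374121] saddle [ 0.65254598 -0.00143452] grip up [0.44729679 0.11786146]
```

View pics/c4.png

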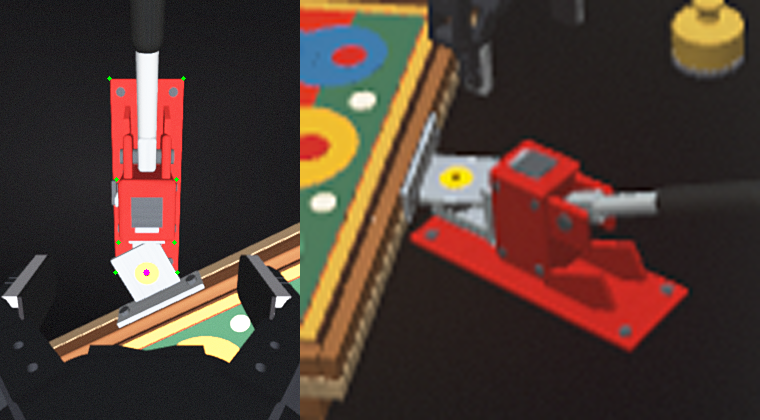

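The jack stands with the predicted corners on its outline and the saddle under the mark, which is at (276,272) in the full wrist frame. The tray hasn't moved. Next is the grip.

To row units: 0.165 m / 0.25 = 0.66, -0.02 m / 0.25 = -0.08.

Call:
shift_gripper --rows '[{"aperture": 1,"x": 0.14,"z": -0.08},{"aperture": 1,"x": 0.3,"z": -0.08},{"aperture": 1,"x": 0.46,"z": -0.08},{"aperture": 1,"x": 0.6,"z": -0.08},{"aperture": 1,"x": 0.66,"z": -0.08}]'

```text
t: 7.35
eef_pos: [0.4425, 0.1197, 0.1928]
orientation: [-3.139, -0.002, 2.617]
wrist_force: [0.8, 0.7, 0.8]
opening: 0.998
finger_force: 0.0
```

Call:
shift_gripper --rows '[{"aperture": 1},{"aperture": 1},{"aperture": 1}]'

```text
t: 7.6
eef_pos: [0.4469, 0.1179, 0.1937]
orientation: [-3.141, -0.0, 2.614]
wrist_force: [0.8, -0.8, 0.7]
opening: 0.998
finger_force: 0.0
```

Run:
```python
from h import *
from bench import r, status, snapshot
s=status.state();p,y=tool(s);print(p,s["orientation"],delta(p,y,[.4473,.1179,.124]))
W=snapshot("wrist");o=np.array([.592026,.03374]);u=np.array([np.cos(-.5265),np.sin(-.5265)]);print("pred grip",proj(W,[[*(o-.1674*u),.1429]]))
H=(W["pixels"].max(2)<70)&(W["pixels"].max(2)>0)
cv2.imwrite("pics/w5.png",W["pixels"][:,:,::-1])
```

```text
[0.44686409 0.11786949 0.19368094] [-3.14074790e+00 -1.02370033e-04  2.61421541e+00] [-0.0004  0.0002  0.0697]
pred grip [[275.76381912 226.95680648]]
```

View pics/w5.png

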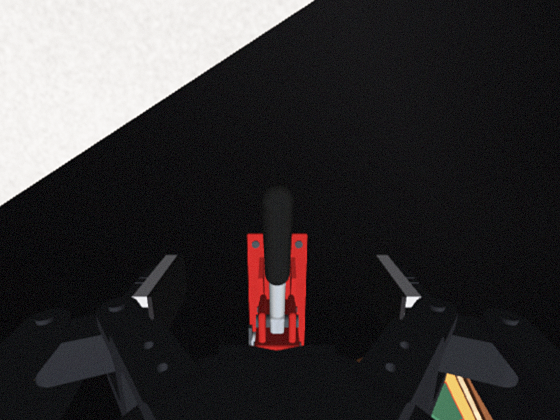

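The wrist view shows the grip running from (278,190) to (277,280), centred between the fingers. I'll descend, pinch and make stroke 1.

To row units: 0.07 m / 0.25 = 0.28, 0.035 m / 0.25 = 0.14.

Call:
shift_gripper --rows '[{"aperture": 1,"z": 0.14},{"aperture": 1,"z": 0.28},{"aperture": 1,"z": 0.28},{"aperture": 1,"z": 0.28}]' --squeeze 35

```text
t: 7.98
eef_pos: [0.4461, 0.117, 0.1232]
orientation: [-3.137, -0.002, 2.613]
wrist_force: [0.4, 0.0, 0.8]
opening: 0.999
finger_force: 0.0
```

Call:
shift_gripper --rows '[{"aperture": 0.1},{"aperture": 0.1},{"aperture": 0.1},{"aperture": 0.1},{"aperture": 0.1}]' --squeeze 35

```text
t: 8.4
eef_pos: [0.447, 0.1185, 0.1249]
orientation: [3.14, 0.001, 2.615]
wrist_force: [-0.3, -0.5, 0.2]
opening: 0.304
finger_force: 0.0
```

Call:
shift_gripper --rows '[{"aperture": 0.1},{"aperture": 0.1},{"aperture": 0.1}]' --squeeze 35

```text
t: 8.65
eef_pos: [0.4466, 0.1185, 0.1243]
orientation: [3.141, -0.0, 2.615]
wrist_force: [-1.9, 1.4, 3.6]
opening: 0.222
finger_force: 34.2
```

Call:
shift_gripper --rows '[{"aperture": 0.1,"x": 0.0368,"z": 0.08},{"aperture": 0.1,"x": 0.062,"z": 0.1744},{"aperture": 0.1,"x": 0.0704,"z": 0.2716},{"aperture": 0.1,"x": 0.0676,"z": 0.332},{"aperture": 0.1,"x": 0.0676,"z": 0.332}]'

```text
t: 9.07
eef_pos: [0.432, 0.1272, 0.0393]
orientation: [-3.141, -0.0, 2.615]
wrist_force: [-2.0, 7.1, 8.1]
opening: 0.224
finger_force: 36.1
```

Call:
shift_gripper --rows '[{"aperture": 0.1},{"aperture": 0.1},{"aperture": 0.1}]'

```text
t: 9.32
eef_pos: [0.4319, 0.1273, 0.0412]
orientation: [3.141, -0.001, 2.615]
wrist_force: [-3.0, 4.9, 7.5]
opening: 0.219
finger_force: 36.0
```

To row units: -0.084 m / 0.25 = -0.336, -0.083 m / 0.25 = -0.332.

Call:
shift_gripper --rows '[{"aperture": 0.1,"x": 0.0028,"z": -0.0604},{"aperture": 0.1,"x": -0.0056,"z": -0.1576},{"aperture": 0.1,"x": -0.0308,"z": -0.252},{"aperture": 0.1,"x": -0.0676,"z": -0.332},{"aperture": 0.1,"x": -0.0676,"z": -0.336}]'

```text
t: 9.73
eef_pos: [0.448, 0.1181, 0.1278]
orientation: [3.139, 0.001, 2.614]
wrist_force: [0.6, -1.9, -7.1]
opening: 0.219
finger_force: 37.6
```

Call:
shift_gripper --rows '[{"aperture": 0.1},{"aperture": 0.1},{"aperture": 0.1}]'

```text
t: 9.98
eef_pos: [0.4459, 0.1183, 0.1241]
orientation: [-3.14, -0.001, 2.615]
wrist_force: [-0.9, 2.3, -3.0]
opening: 0.225
finger_force: 37.7
```

Run:
```python
from h import *
from bench import r, status, snapshot
d={n:snapshot(n) for n in("side","top")};S=d["side"]
m=mask(S,(22,120,120),(35,255,255),(212,205,236,232));print(cen(m), "proj mark", proj(S,[[.6527,-.001,.047],[.6527,-.001,.055]]))
cv2.imwrite("pics/c6.png",cv2.resize(S["pixels"][150:290,180:340],(800,700)[:2] and (640,560),interpolation=cv2.INTER_CUBIC)[:,:,::-1])
```

```text
(array([223.54545455, 223.27272727]), 33) proj mark [[223.87773797 224.03638745]
 [223.64290086 221.90380924]]
```

View pics/c6.png

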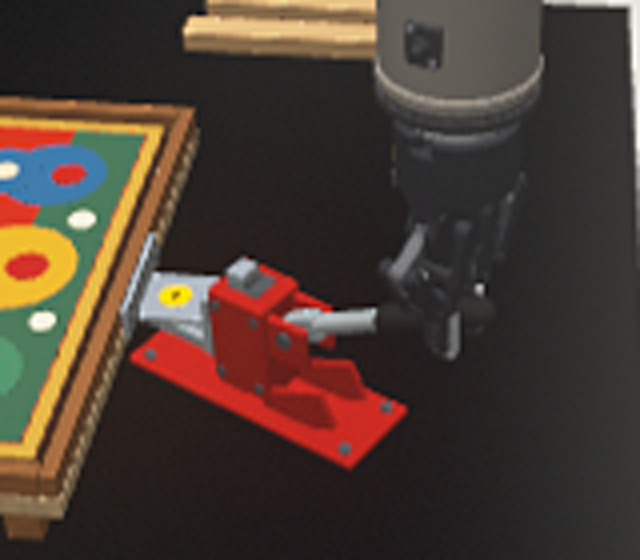

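The side crop shows the ram standing above the housing. The mark is at (223.5,223.3), about 2–3 mm higher, so the first notch is under load. Stroke 2 next.

To row units: 0.0845 m / 0.25 = 0.338, 0.0679 m / 0.25 = 0.2716.

Call:
shift_gripper --rows '[{"aperture": 0.1,"x": 0.0368,"z": 0.08},{"aperture": 0.1,"x": 0.062,"z": 0.1744},{"aperture": 0.1,"x": 0.0704,"z": 0.2716},{"aperture": 0.1,"x": 0.0676,"z": 0.338},{"aperture": 0.1,"x": 0.0676,"z": 0.338}]' --squeeze 45

```text
t: 10.5
eef_pos: [0.432, 0.1269, 0.0383]
orientation: [-3.14, -0.0, 2.615]
wrist_force: [-0.8, 7.1, 8.5]
opening: 0.222
finger_force: 45.8
```

Call:
shift_gripper --rows '[{"aperture": 0.1},{"aperture": 0.1},{"aperture": 0.1}]'

```text
t: 10.75
eef_pos: [0.4319, 0.127, 0.0404]
orientation: [-3.141, -0.0, 2.615]
wrist_force: [-2.6, 3.9, 5.9]
opening: 0.214
finger_force: 45.7
```

Call:
shift_gripper --rows '[{"aperture": 0.1,"x": 0.0028,"z": -0.066},{"aperture": 0.1,"x": -0.0056,"z": -0.1632},{"aperture": 0.1,"x": -0.0308,"z": -0.258},{"aperture": 0.1,"x": -0.0676,"z": -0.338},{"aperture": 0.1,"x": -0.0676,"z": -0.338}]'

```text
t: 11.17
eef_pos: [0.4476, 0.1183, 0.1277]
orientation: [3.14, 0.0, 2.614]
wrist_force: [-5.4, 3.5, -1.2]
opening: 0.216
finger_force: 49.3
```

Call:
shift_gripper --rows '[{"aperture": 0.1},{"aperture": 0.1},{"aperture": 0.1},{"aperture": 0.1}]'

```text
t: 11.5
eef_pos: [0.4458, 0.1185, 0.1246]
orientation: [-3.141, -0.001, 2.615]
wrist_force: [-4.3, 3.3, 0.5]
opening: 0.221
finger_force: 49.2
```

Run:
```python
from h import *
from bench import r, status, snapshot
S=snapshot("side")
m=mask(S,(22,120,120),(35,255,255),(212,205,236,232));print(cen(m), "proj mark", proj(S,[[.6527,-.001,.047],[.6537,-.001,.059]]))
```

```text
(array([222.39393939, 220.84848485]), 33) proj mark [[223.87773797 224.03638745]
 [223.18235294 220.81540702]]
```

Mark now at (222.4,220.8), about 12 mm up, so the second notch is held. Third stroke, pressed onto the stop.

To row units: 0.088 m / 0.25 = 0.352, 0.086 m / 0.25 = 0.344.

Call:
shift_gripper --rows '[{"aperture": 0.1,"x": 0.0368,"z": 0.08},{"aperture": 0.1,"x": 0.062,"z": 0.1744},{"aperture": 0.1,"x": 0.0704,"z": 0.2716},{"aperture": 0.1,"x": 0.0676,"z": 0.344},{"aperture": 0.1,"x": 0.0676,"z": 0.352}]' --squeeze 70

```text
t: 11.97
eef_pos: [0.4331, 0.1267, 0.0352]
orientation: [3.142, 0.002, 2.615]
wrist_force: [4.1, 3.4, 11.2]
opening: 0.214
finger_force: 70.4
```

Call:
shift_gripper --rows '[{"aperture": 0.1},{"aperture": 0.1},{"aperture": 0.1},{"aperture": 0.1}]'

```text
t: 12.3
eef_pos: [0.433, 0.1269, 0.0372]
orientation: [3.141, 0.001, 2.614]
wrist_force: [2.0, 1.9, 9.2]
opening: 0.213
finger_force: 70.2
```

Run:
```python
from h import *
from bench import r, status, snapshot
S=snapshot("side");st=status.state();print(st["wrist_force"])
m=mask(S,(22,120,120),(35,255,255),(212,200,236,232));c=cen(m)[0];print(c,"proj", proj(S,[[.6567,-.001,.047+h] for h in(.022,.025,.027)]))
cv2.imwrite("pics/c7.png",cv2.resize(S["pixels"][150:290,180:340],(640,560),interpolation=cv2.INTER_CUBIC)[:,:,::-1])
```

```text
[1.0504252  0.90220286 9.45821655]
[221.09375 216.8125 ] proj [[221.85128037 218.06829117]
 [221.75950939 217.25325141]
 [221.69817818 216.70855445]]
```

View pics/c7.png

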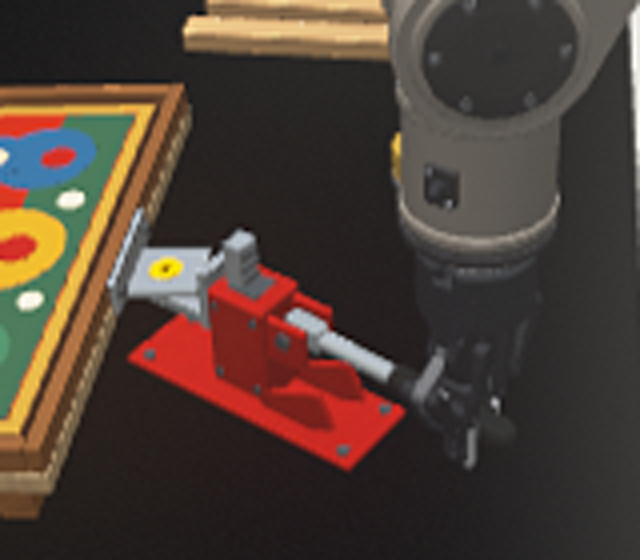

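The side crop shows the handle down and the mark at (221.1,216.8), about 26 mm up. I'll press a touch harder to make sure it's on the stop.

To row units: 0.004 m / 0.25 = 0.016, 0.002 m / 0.25 = 0.008.

Call:
shift_gripper --rows '[{"aperture": 0.1,"z": 0.008},{"aperture": 0.1,"z": 0.016},{"aperture": 0.1,"z": 0.016},{"aperture": 0.1,"z": 0.016},{"aperture": 0.1,"z": 0.016}]' --squeeze 80

```text
t: 12.77
eef_pos: [0.4333, 0.1268, 0.0334]
orientation: [3.14, 0.002, 2.614]
wrist_force: [2.0, -1.9, 11.2]
opening: 0.214
finger_force: 78.2
```

Run:
```python
from h import *
from bench import r, status, snapshot
for i in range(2):
    S=snapshot("side");m=mask(S,(22,120,120),(35,255,255),(212,200,236,232));print(cen(m),status.state()["wrist_force"],status.state()["t"])
```

```text
(array([220.89655172, 216.34482759]), 29) [ 2.00124656 -1.86667627 10.51188721] 12.8167
(array([220.89655172, 216.34482759]), 29) [ 1.73082197 -2.22865725 10.83586831] 12.8667
```

To row units: 0.006 m / 0.25 = 0.024, 0.004 m / 0.25 = 0.016.

Call:
shift_gripper --rows '[{"aperture": 0.1,"z": 0.008},{"aperture": 0.1,"z": 0.016},{"aperture": 0.1,"z": 0.024},{"aperture": 0.1,"z": 0.024},{"aperture": 0.1,"z": 0.024}]' --squeeze 80

```text
t: 13.28
eef_pos: [0.4344, 0.1263, 0.0282]
orientation: [3.139, 0.003, 2.613]
wrist_force: [2.1, -7.0, 36.3]
opening: 0.212
finger_force: 83.4
```

Run:
```python
from h import *
from bench import r, status, snapshot
S=snapshot("side");m=mask(S,(22,120,120),(35,255,255),(212,200,236,232));print(cen(m),status.state()["wrist_force"])
# handle slope: grey bar axis in side view, predicted for down stop vs +-4deg
o=np.array([.592026,.03374]);u=np.array([np.cos(-.5265),np.sin(-.5265)])
for a in(0,-3,-5.6):
    a=np.radians(a);print(np.degrees(a).round(1),proj(S,[[*(o-(.045+k*np.cos(a))*u),.075+k*np.sin(a)] for k in(.05,.165)]).round(1).tolist())
cv2.imwrite("pics/c8.png",cv2.resize(S["pixels"][215:275,245:325],(800,600),interpolation=cv2.INTER_CUBIC)[:,:,::-1])
```

```text
(array([220.72727273, 216.15151515]), 33) [ 2.01765595 -6.77642274 36.13187155]
0.0 [[269.8, 238.0], [306.2, 254.7]]
-3.0 [[269.8, 238.7], [306.0, 257.1]]
-5.6 [[269.8, 239.3], [305.7, 259.1]]
```

View pics/c8.png

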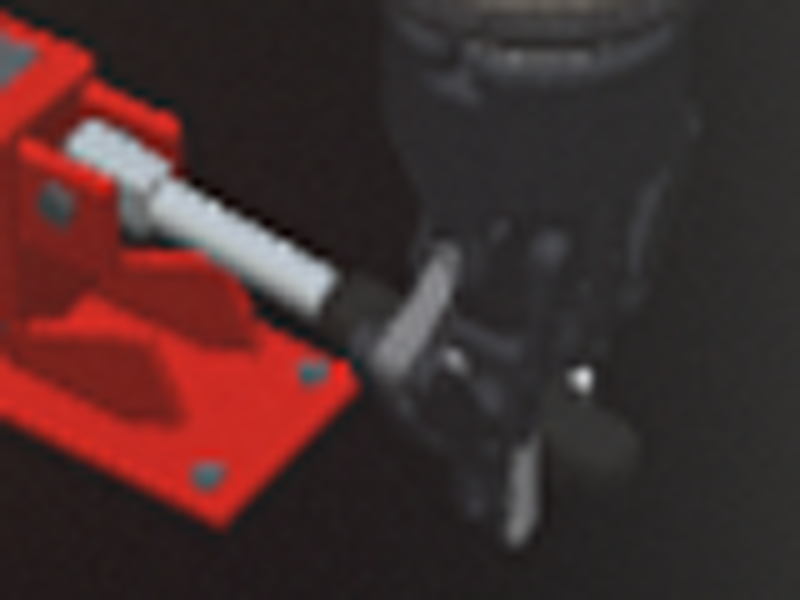

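The crop shows the handle below level at its predicted stop slope, with its end at about (306,259), and the base flat. The push jumped to 36 N, so it's on the stop. Handing in.

```bash
python3 -c "
from bench import r, status, snapshot
print(status.state()['wrist_force']);print(r.hand_in())"
```

```text
[ 2.01765595 -6.77642274 36.13187155]
the job is handed in; nothing more can be done
None
```

I set the jack under the mark and pumped three strokes. I handed the job in with the handle held on its stop and the mark about 27 mm up, which puts the near runner about 23 mm clear; `hand_in` returned no verdict.

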